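# Count along the rail and push the canister into the third gap

## Task

Count the gaps of the divider rack from the end where the espresso cup stands: go along the rack's steel top rail with a fingertip, touching it over the first, then the second, then the third gap, and do not go on to touch the fourth. Then push the blue twist-cap canister along the shelf, upright and never lifted, into that third gap until it is fully home against the back board. Leave the cup, lens, lens hood and clamp where they stand.

Things in the scene. Friction and masses are not known exactly. Their poses are not given: they have to be found in the camera images.
- rack: pale wood divider rack, fixed and rigid, 294 mm wide (y), open to the front (-x, towards the robot) and top. 5 dividers 6 mm thick, 45 mm high, rounded noses at x=-26.5 mm; 4 gaps, 66 mm clear, centred on y=+108, +36, -36, -108 mm, floored by the shelf. Back board's front face at x=+22 mm; on it a level top rail, 14 mm deep. Origin at its middle, on the shelf; z up
- rail_a: bright steel stretch of the rack's rigid top rail over the gap at the rack's +y end (the robot's left): 14 x 50 x 12 mm, flush with the dark collars beside it; origin at the centre of its underside, 43 mm above the shelf, its top 55 mm above the shelf; at x=+29, y=+108 mm in the rack's frame; axes as the rack's
- rail_b: bright steel stretch of the rack's rigid top rail over the second gap from the rack's +y end: 14 x 50 x 12 mm, flush with the dark collars beside it; origin at the centre of its underside, 43 mm above the shelf, its top 55 mm above the shelf; at x=+29, y=+36 mm in the rack's frame; axes as the rack's
- rail_c: bright steel stretch of the rack's rigid top rail over the third gap from the rack's +y end: 14 x 50 x 12 mm, flush with the dark collars beside it; origin at the centre of its underside, 43 mm above the shelf, its top 55 mm above the shelf; at x=+29, y=-36 mm in the rack's frame; axes as the rack's
- rail_d: bright steel stretch of the rack's rigid top rail over the gap at the rack's -y end: 14 x 50 x 12 mm, flush with the dark collars beside it; origin at the centre of its underside, 43 mm above the shelf, its top 55 mm above the shelf; at x=+29, y=-108 mm in the rack's frame; axes as the rack's
- canister: loose round canister of translucent blue plastic with a ribbed twist cap, 54 mm across and 44 mm high, about 0.1 kg, upright on the shelf between the robot and the rack; origin at the centre of its underside. Fully home in a gap its origin is at x=-5 mm in the rack's frame and it stands some 6 mm proud of the divider noses
- cup: loose white ceramic espresso cup with a handle, 62 mm across and 60 mm high, standing beside one end of the rack, either one (its y in the rack's frame is about +205 or -205 mm): gaps are counted from this end. Origin at the centre of its underside
- lens: loose silver and black macro lens, 62 mm across and 82 mm high, standing on end beside the rack's other end; origin at the centre of its underside
- hood: loose charcoal silicone lens hood, an open ring up to 74 mm across and 36 mm high, on the shelf off to one side; origin at the centre of its underside
- clamp: loose aluminium quick-release clamp, 52 x 40 mm, its open latch standing up to about 50 mm, off to the other side; origin at the centre of its underside
Things that resemble listed ones, but are neither listed nor needed, are in the scene too. What is shaped like the canister but red is not meant.

How it is judged:
On the way, in this order (a step that is already met when the one before it is completed fails the run):
1. the fingers touch the rail over the first gap from the cup's end (((y of cup in the frame of rack above 0 m and contact force between the fingers and rail_a above 0.3 N) or (y of cup in the frame of rack below 0 m and contact force between the fingers and rail_d above 0.3 N))), for 0.02 s.
2. the fingers touch the rail over the second gap from the cup's end (((y of cup in the frame of rack above 0 m and contact force between the fingers and rail_b above 0.3 N) or (y of cup in the frame of rack below 0 m and contact force between the fingers and rail_c above 0.3 N))), for 0.02 s.
3. the fingers touch the rail over the third gap from the cup's end (((y of cup in the frame of rack above 0 m and contact force between the fingers and rail_c above 0.3 N) or (y of cup in the frame of rack below 0 m and contact force between the fingers and rail_b above 0.3 N))), for 0.02 s.
4. the canister is pushed home in the third gap from the cup's end (((y of cup in the frame of rack above 0 m and y of canister in the frame of rack between -0.045 and -0.027 m and x of canister in the frame of rack above -0.011 m) or (y of cup in the frame of rack below 0 m and y of canister in the frame of rack between 0.027 and 0.045 m and x of canister in the frame of rack above -0.011 m))), for 0.2 s.
At the end, for the whole second after the job is handed in: the canister stands upright (within 0.1 rad) on the shelf and at rest in the third gap counted from the cup's end, within 9 mm of the gap's centre line and within 6 mm of touching the back board (((y of cup in the frame of rack above 0 m and y of canister in the frame of rack between -0.045 and -0.027 m and x of canister in the frame of rack above -0.011 m) or (y of cup in the frame of rack below 0 m and y of canister in the frame of rack between 0.027 and 0.045 m and x of canister in the frame of rack above -0.011 m)) and angle between canister's own z axis and vertical below 0.1 rad and height (world z) of canister below 0.005 m and linear speed of canister below 0.02 m/s).
It fails at once if the canister is lifted off the shelf (height (world z) of canister above 0.01 m).
It fails at once if the canister is tipped (angle between canister's own z axis and vertical above 0.3 rad).
It fails at once if the rail over the fourth gap is touched ((y of cup in the frame of rack above 0 m and contact force between the fingers and rail_d above 0.3 N) or (y of cup in the frame of rack below 0 m and contact force between the fingers and rail_a above 0.3 N)).
It fails at once if the cup, lens, hood or clamp is pushed more than 20 mm out of its place (distance of any of cup, lens, hood, clamp from where it was at the start of the episode above 0.02 m).
It fails at once if the cup, lens, hood or clamp is knocked over (angle between any of cup, lens, hood, clamp's own z axis and vertical above 0.4 rad).
It also fails if it takes over 72 s, if anything falls off the work surface, if the arm or the gripper's body presses on something with over 40 N, if the wrist force passes 120 N, or if a joint passes its speed limit or range.

## Robot

A 7-joint arm with a two-finger parallel gripper is mounted at the origin on the work surface. World frame = base frame: x ahead of the robot, y to its left, z up, the work surface at z = 0. Lengths are in m, angles in rad, forces in N, time in s.
With the tool pointing down it reaches from about 0.425 to 0.875 m from the base axis. Payload 9.9 kg.
Tool frame: the origin (TCP) lies between the finger pads; the fingertips stand 19 mm ahead of it and the grasp point (between the pads) is the TCP; z points along the fingers, y is the line along which they close (so a half turn about z gives the same grasp; the last joint's range is limited). The gripper opens to 85 mm and grips with 20 to 120 N. Pads are 22 mm wide; open, the fingers measure 114 mm over their backs; the gripper's body (76 mm by 85 mm) begins 54 mm behind the grasp point. The pads swing forward as they close: fully open they stand 13 mm farther back than shut.
Start: joints at [1.212, 0.576, 0.025, 1.437, -0.015, 1.129, -0.057], TCP at [0.183, -0.65, 0.25] pointing down, gripper open.
Joint ranges: [-2.76, 2.76], [-0.34, 2.15], [-1.52, 1.57], [0.19, 2.46], [-1.09, 4.23], [0.17, 1.99], [-2.82, 2.82]. Speed limits (rad/s): [2.22, 2.22, 3.01, 3.01, 3.14, 3.14, 3.14].

## Interface

Orientations are given as a unit quaternion [w, x, y, z].
In Python, from rig import r, vision, job gives the robot as it stands.
- The arm moves only by the shell command python3 -m creep 'ROWS' [FORCE]. ROWS is JSON, a list of rows, each a list of 7 numbers: the closure, from -1 (fully open) to 1 (shut), then the shift along the tool's x, y, z scaled (see below), then the turn, a rotation vector about the tool's x, y, z scaled (see below). In form: [[hand, x, y, z, rx, ry, rz], ...]. A call has 1 to 10 rows; each row shifts and turns the commanded pose from where the row before left it, along the tool's axes as they then stand; what a row does not reach is not made up. The controller multiplies each number of a shift by 20 cm and each number of a turn by 120 degrees. A row lasts 1/10 s, in which the tool goes at most 50 mm and 8.59 degrees, less where a joint would pass 70% of its speed; a pose out of reach is approached as far as the arm can. A call with a number of a shift or a turn outside -1 to 1 is refused whole. A call with a gripper value outside its range is refused whole. The fingers move at their own pace and stop on an object; FORCE is the grip in N (left out, the last holds). Time passes only in rows, so rows that do not move let the fingers close. It gives the time, the measured TCP pose, the force, the opening and the grip force at its end, in the units of the state.
- r.read_state(): the state, without advancing time (a new reading comes with each control period).
- vision.camera(name): name is "scene" or "top" or "wrist"; returns a dict with "pixels" (480x640x3 uint8, blue, green, red), "fx", "fy", "cx", "cy" (pixels), "T" (4x4, takes a point from camera to world coordinates); the wrist camera has in their place "tool_from_camera" (4x4, takes a point from camera to tool coordinates, whose origin is the TCP and whose axes are the flange's). Camera axes: x right, y up, looking along -z (the intrinsics and any distortion apply to the point x, -y, -z); pixel columns grow to the right and rows downward; lengths in m; the calibration is good to about 2 mm. A picture is of the moment at which its call begins: read the wrist's pose just before it. There is no depth.
- job.hand_in(): hands the job in; it is judged then, once.
Trained networks look in a picture, given as the dict that the camera call returned (one of the last four; its "shot" number tells which), for a name from the list of things; names that differ only in an ending like _2 or _b are one class to them, and where a whole thing is asked for, a point or a joint stands for the part that bears it (a point fixed in the world has none). Each returns a list of dicts, best first, with "p" (0 to 1); they miss things now and then, are a little off and sometimes report something else, mostly with a low value. They report only what shows in the picture. A call takes as long as a camera call. They do not tell look-alikes from the thing itself.
- vision.silhouettes(name, picture): "region" (480x640 bool, what is visible of it) and "pixel" ([column, row] in pixels, amid what is visible of it).
The state is a dict: "time": time; "qpos": joint angles; "joint_velocities": joint speeds; "joint_torque": joint torques, N m; "ee_pos": TCP position; "tcp_rot": TCP orientation; "ft_force": force on the tool from outside, world axes, zero at the start; "torque": the same for the moment, N m; "gripper_width": finger opening in m; "grasp_force": force on a finger pad.
Only numpy, scipy, OpenCV 4.12 (cv2) and the standard library are available. Lean on these libraries where they do the work, as an engineer would, in place of code of your own. Each camera call takes 0.05 s, during which the arm holds its last target. There are 200 camera calls.

## Working session

There is one attempt and no reset: what is moved stays moved. The work goes in short steps, Python scripts to look and compute and a shell command to move; the robot and the scene stay as the last step left them, time stands still between calls to the robot, and variables do not carry over. Pictures are saved under pics/ and viewed, at most 10 in all, crops included, and the job is handed in when it is done.

```bash
mkdir -p pics; ls; cat > h.py <<'E'
import numpy as np, cv2
from scipy.spatial.transform import Rotation as R
from rig import r, vision, job
def ray(c,px,T=None):
    T=c["T"] if T is None else T
    T=np.array(T); d=np.array([(px[0]-c["cx"])/c["fx"],-(px[1]-c["cy"])/c["fy"],-1.])
    return T[:3,3],T[:3,:3]@d
def at(c,px,z,T=None):
    o,d=ray(c,px,T); return o+d*(z-o[2])/d[2]
def proj(c,p,T=None):
    T=np.array(c["T"] if T is None else T); q=np.linalg.inv(T)@np.append(p,1)
    return c["cx"]+c["fx"]*q[0]/-q[2], c["cy"]-c["fy"]*q[1]/-q[2]
E
python3 - <<'E'
from h import *
s=r.read_state(); print(s["time"],s["ee_pos"],s["tcp_rot"],s["gripper_width"])
for n in("scene","top"):
    c=vision.camera(n); cv2.imwrite(f"pics/{n}1.png",c["pixels"]); print(n,{k:v for k,v in c.items() if k!="pixels"})
    for o in("rack","canister","cup","lens","hood","clamp","rail_a"):
        for d in vision.silhouettes(o,c)[:5]:
            ys,xs=np.where(d["region"]); print(o,round(d["p"],2),np.round(d["pixel"]),xs.min(),xs.max(),ys.min(),ys.max(),np.round(at(c,d["pixel"],0.02),3))
E
```

```text
pics
0.0 [ 0.18305153 -0.64925344  0.24941725] [-8.31754848e-04  9.90570590e-01  1.37000679e-01 -1.69028342e-04] 0.08541508744750272
scene {'fx': 465.24012336039533, 'fy': 465.24012336039533, 'cx': 320.8218689297241, 'cy': 236.88456223983712, 'T': array([[ 0.83409102, -0.45440807,  0.31273868,  0.7856527 ],
       [ 0.55162114,  0.68966289, -0.46912601, -0.36738704],
       [-0.00250962,  0.56380706,  0.82590272,  0.68509183],
       [ 0.        ,  0.        ,  0.        ,  1.        ]]), 'shot': 1}
rack 0.68 [382. 258.] 323 433 182 338 [0.643 0.032 0.02 ]
canister 0.95 [314. 216.] 296 328 200 238 [0.499 0.041 0.02 ]
canister 0.63 [252. 207.] 236 266 193 230 [ 0.393 -0.002  0.02 ]
cup 0.59 [324. 359.] 281 346 335 389 [ 0.658 -0.168  0.02 ]
lens 0.64 [430. 162.] 409 449 137 188 [0.614 0.275 0.02 ]
hood 0.67 [166. 307.] 145 194 291 339 [ 0.404 -0.235  0.02 ]
clamp 0.61 [336. 128.] 322 348 114 138 [0.409 0.255 0.02 ]
rail_a 0.87 [364. 298.] 357 378 289 317 [ 0.655 -0.049  0.02 ]
rail_a 0.84 [385. 267.] 378 397 253 279 [0.656 0.019 0.02 ]
rail_a 0.74 [421. 203.] 414 430 193 214 [0.645 0.
[... 458 characters left out ...]
 220 385 159 205 [0.653 0.044 0.02 ]
canister 0.61 [332. 312.] 313 343 297 328 [ 0.402 -0.021  0.02 ]
canister 0.59 [302. 256.] 288 317 241 272 [0.501 0.034 0.02 ]
cup 0.72 [422. 172.] 400 439 151 205 [ 0.663 -0.184  0.02 ]
cup 0.62 [183. 187.] 163 207 166 206 [0.624 0.261 0.02 ]
lens 0.71 [184. 190.] 162 207 166 207 [0.62  0.258 0.02 ]
hood 0.9 [467. 298.] 435 477 284 325 [ 0.432 -0.264  0.02 ]
clamp 0.76 [172. 307.] 152 189 292 325 [0.404 0.265 0.02 ]
rail_a 0.82 [323. 164.] 308 336 160 170 [0.675 0.    0.02 ]
rail_a 0.81 [282. 165.] 268 296 163 172 [0.671 0.077 0.02 ]
rail_a 0.71 [365. 162.] 348 376 158 169 [ 0.68  -0.077  0.02 ]
rail_a 0.66 [243. 169.] 229 255 165 174 [0.662 0.149 0.02 ]
```

View pics/scene1.png

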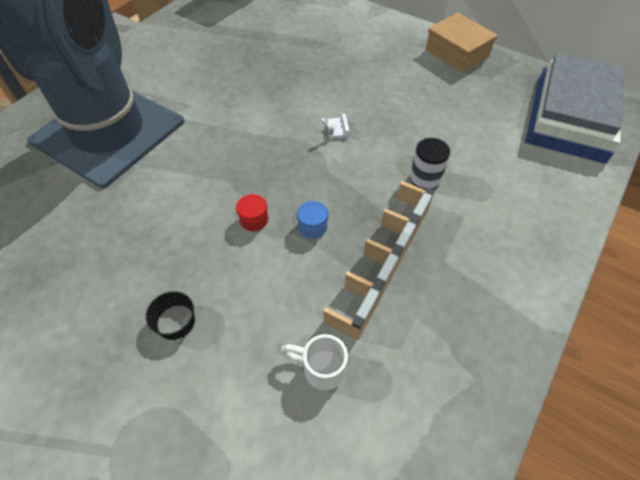

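View pics/top1.png

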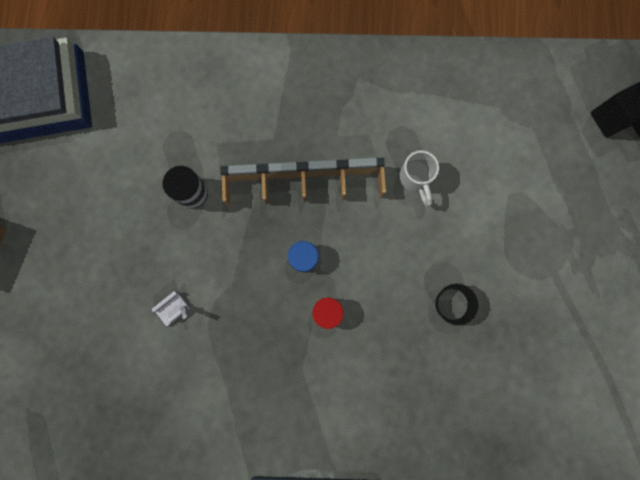

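```bash
python3 - <<'E'
from h import *
from scipy.optimize import least_squares
C={n:vision.camera(n) for n in("scene","top")}
obs=[]
for n,c in C.items():
    P=[d["pixel"] for d in vision.silhouettes("rail_a",c)[:4]]
    # silhouettes' centroid ~ mid of the visible top/front; order by world y, high to low
    P.sort(key=lambda p:-at(c,p,.055)[1]); obs.append((c,P))
    print(n,[np.round(at(c,p,.053),4).tolist() for p in P])
def pose(v):
    return lambda p: np.append(np.array(v[:2])+R.from_euler("z",v[2]).as_matrix()[:2,:2]@p[:2],p[2])
ys=[.108,.036,-.036,-.108]
def f(v): return np.concatenate([np.subtract(proj(c,pose(v)([.026,y,.052])),p) for c,P in obs for y,p in zip(ys,P)])
s=least_squares(f,[.65,.03,0],x_scale=.01,loss="soft_l1"); print("rack",s.x,np.round(s.fun,1))
# canister via silhouette hull fits
def cyl(x,y,rad,h):
    t=np.linspace(0,2*np.pi,60); return [np.array([x+rad*np.cos(a),y+rad*np.sin(a),z]) for a in t for z in(0,h)]
for o,rad,h in(("canister",.027,.044),("cup",.031,.06),("lens",.031,.082)):
  for n,c in C.items():
    for d in vision.silhouettes(o,c)[:2]:
        Y,X=np.where(d["region"]); bb=np.array([X.min(),X.max(),Y.min(),Y.max()])
        def g(v):
            q=np.array([proj(c,p) for p in cyl(*v,rad,h)]); return np.array([q[:,0].min(),q[:,0].max(),q[:,1].min(),q[:,1].max()])-bb
        k=least_squares(g,at(c,d["pixel"],.02)[:2],x_scale=.01,loss="soft_l1")
        col=c["pixels"][d["region"]].mean(0)
        v=s.x; loc=R.from_euler("z",-v[2]).as_matrix()[:2,:2]@(k.x-v[:2])
        print(o,n,round(d["p"],2),np.round(d["pixel"]),np.round(k.x,4),"rackframe",np.round(loc,4),np.round(k.fun,1),"bgr",col.round())
E
```

```text
scene [[0.648, 0.15, 0.053], [0.6575, 0.0754, 0.053], [0.6614, -0.0004, 0.053], [0.6652, -0.069, 0.053]]
top [[0.6504, 0.1504, 0.053], [0.658, 0.0772, 0.053], [0.6599, 0.003, 0.053], [0.6632, -0.0692, 0.053]]
rack [0.63195793 0.03796277 0.06381484] [ 0.8  2.1 -1.1 -0.2  0.6 -1.9  0.  -0.2  1.8 -0.1  0.9  1.5 -0.4 -0.
 -0.6 -0.7]
canister scene 0.69 [252. 208.] [ 0.401  -0.0127] rackframe [-0.2337 -0.0358] [-1.1  1.2 -1.   0.8] bgr [ 48.  50. 168.]
canister scene 0.63 [314. 218.] [0.5    0.0323] rackframe [-0.132   0.0028] [-0.1  0.1 -0.7  0.6] bgr [170. 115.  76.]
canister top 0.68 [329. 312.] [ 0.4009 -0.0128] rackframe [-0.2339 -0.036 ] [-0.5  0.5 -0.8  0.7] bgr [ 31.  33. 142.]
canister top 0.66 [305. 259.] [0.4996 0.0319] rackframe [-0.1325  0.0024] [-0.3  0.3 -0.5  0.5] bgr [135.  82.  48.]
cup scene 0.92 [321. 360.] [ 0.6512 -0.1823] rackframe [ 0.0052 -0.2211] [10.4 -8.9 -1.1  1.2] bgr [168. 171. 168.]
cup top 0.87 [420. 172.] [ 0.6543 -0.1739] rackframe [ 0.0088 -0.2128] [ -0.8   0.7   2.9 -11.6] bgr [117. 120. 118.]
lens scene 0.93 [427. 164.] [0.6165 0.2502] rackframe [-0.0019  0.2128] [-2.1  1.5 -2.2  1.4] bgr [75. 72. 71.]
lens top 0.72 [186. 189.] [0.6185 0.2485] rackframe [-0.     0.211] [-0.9  1.  -1.4  1.8] bgr [34. 34. 33.]
```

Cup is at the rack's −y end (scene 324,360; top 421,170; rack y≈−0.21), and the lens is at the other end. So the counting order is rail_d → rail_c → rail_b, and the target gap is at rack y=+36 mm.

Canister candidates: blue at scene (314,218) / top (303,256), and red at scene (252,208) / top (328,313). The blue one is the one described. I'll check it in a crop and start the approach high up.

```bash
python3 - <<'E'
import cv2
a=cv2.imread("pics/scene1.png")[170:270,220:380]; cv2.imwrite("pics/crop1.png",cv2.resize(a,None,fx=4,fy=4,interpolation=2))
E
cat >> h.py <<'E'
V=[.632,.038,.0638]
def rk(p): return R.from_euler("z",-V[2]).as_matrix()@(np.array(p)-[V[0],V[1],0])
def show():
    s=r.read_state(); w,x,y,z=s["tcp_rot"]
    M=R.from_quat([x,y,z,w]).as_matrix(); print("t",s["time"],"rack tcp",rk(s["ee_pos"]).round(4),"tool x yaw",round(np.arctan2(M[1,0],M[0,0]),4),"tilt",M[:2,2].round(4),"F",np.round(s["ft_force"],2),"w",round(s["gripper_width"],4))
E
python3 -m creep '[[1,0,0,0,0,0,0.05],[1,0,0,0,0,0,0.05],[1,0.13,-0.135,0,0,0,0],[1,0.13,-0.135,0,0,0,0],[1,0.13,-0.135,0,0,0,0],[1,0.13,-0.135,0,0,0,0],[1,0.13,-0.135,0,0,0,0],[1,0.13,-0.135,0,0,0,0],[1,0,0,0,0,0,0],[1,0,0,0,0,0,0]]' 20; python3 -c "from h import *; show()"
```

```text
time: 2.3
ee_pos: [0.329, -0.4773, 0.2505]
tcp_rot: [0.0, 0.999, 0.034, 0.0]
ft_force: [-0.4, -0.4, 0.0]
gripper_width: 0.0
grasp_force: 0.0
t 2.3 rack tcp [-0.3352 -0.4949  0.2505] tool x yaw 0.0675 tilt [ 0.0003 -0.0003] F [-0.4  -0.38  0.03] w 0.0
```

View pics/crop1.png

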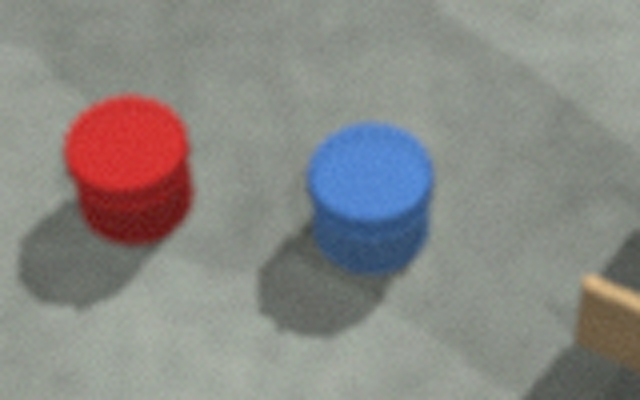

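The crop confirms it: the blue capped canister is at crop (370,200) and the red decoy at (130,170). Moving on above the first rail stretch.

```bash
python3 -m creep '[[1,0.15,-0.16,0,0,0,0],[1,0.15,-0.16,0,0,0,0],[1,0.15,-0.16,0,0,0,0],[1,0.15,-0.16,0,0,0,0],[1,0.15,-0.16,0,0,0,0],[1,0.15,-0.16,0,0,0,0],[1,0.15,-0.16,0,0,0,0],[1,0.15,-0.16,0,0,0,0],[1,0.15,-0.16,0,0,0,0],[1,0,0,0,0,0,0]]'; python3 -m creep '[[1,0.15,-0.16,0,0,0,0],[1,0.15,-0.16,0,0,0,0],[1,0,0,0.2,0,0,0],[1,0,0,0.2,0,0,0],[1,0,0,0.2,0,0,0],[1,0,0,0,0,0,0],[1,0,0,0,0,0,0]]'; python3 -c "
from h import *
show()
s=r.read_state(); w,x,y,z=s['tcp_rot']; E=np.eye(4); E[:3,:3]=R.from_quat([x,y,z,w]).as_matrix(); E[:3,3]=s['ee_pos']
c=vision.camera('wrist'); T=E@np.array(c['tool_from_camera']); cv2.imwrite('pics/w1.png',c['pixels'])
for d in vision.silhouettes('rail_a',c): print(round(d['p'],2),np.round(d['pixel']),rk(at(c,d['pixel'],.054,T)).round(4))
for d in vision.silhouettes('canister',c): print('can',round(d['p'],2),np.round(d['pixel']),rk(at(c,d['pixel'],.04,T)).round(4))
"
```

```text
time: 3.3
ee_pos: [0.5825, -0.1674, 0.2499]
tcp_rot: [-0.001, 0.999, 0.036, 0.001]
ft_force: [1.1, 0.3, -0.8]
gripper_width: 0.0002
grasp_force: 0.0
time: 4.0
ee_pos: [0.6345, -0.1064, 0.1307]
tcp_rot: [0.0, 0.999, 0.032, -0.0]
ft_force: [0.6, 0.8, 0.8]
gripper_width: -0.0
grasp_force: 0.0
t 4.0 rack tcp [-0.0067 -0.1443  0.1307] tool x yaw 0.0638 tilt [-0.0009 -0.0004] F [0.55 0.79 0.8 ] w -0.0
0.94 [254. 190.] [ 0.0323 -0.1106  0.054 ]
0.67 [122. 191.] [ 0.0316 -0.038   0.054 ]
0.6 [ 17. 196.] [0.0289 0.0197 0.054 ]
can 0.58 [111. 378.] [-0.1006 -0.0033  0.04  ]
```

```bash
python3 -m creep '[[1,0.095,-0.09,0,0,0,0],[1,0.09,-0.085,0,0,0,0],[1,0,0,0.12,0,0,0],[1,0,0,0.12,0,0,0],[1,0,0,0,0,0,0],[1,0,0,0,0,0,0]]'; python3 -c "from h import *; show()"; python3 -m creep '[[1,0,0,0.02,0,0,0],[1,0,0,0.01,0,0,0],[1,0,0,0.01,0,0,0],[1,0,0,0,0,0,0]]'; python3 -c "from h import *; show()"
```

```text
time: 4.75
ee_pos: [0.6698, -0.068, 0.0839]
tcp_rot: [0.0, 0.999, 0.033, 0.001]
ft_force: [0.9, -0.2, 0.9]
gripper_width: 0.0001
grasp_force: 0.0
t 4.75 rack tcp [ 0.031  -0.1082  0.0839] tool x yaw 0.0651 tilt [ 0.0015 -0.0002] F [ 0.87 -0.22  0.93] w 0.0001
time: 5.15
ee_pos: [0.6692, -0.0678, 0.0744]
tcp_rot: [-0.0, 0.999, 0.033, 0.0]
ft_force: [-0.6, -0.4, -0.2]
gripper_width: 0.0
grasp_force: 0.0
t 5.15 rack tcp [ 0.0303 -0.1079  0.0744] tool x yaw 0.0653 tilt [0.0001 0.    ] F [-0.62 -0.36 -0.15] w 0.0
```

Right at the contact height; press in small increments.

```bash
for i in 1 ; do python3 -m creep '[[1,0,0,0.01,0,0,0],[1,0,0,0,0,0,0]]' | grep -E 'pos|ft'; python3 -m creep '[[1,0,0,0.01,0,0,0],[1,0,0,0,0,0,0]]'| grep -E 'pos|ft'; done
```

```text
ee_pos: [0.6693, -0.0677, 0.0742]
ft_force: [-6.5, -0.1, 16.7]
ee_pos: [0.6693, -0.0678, 0.074]
ft_force: [-11.7, 1.7, 32.8]
```

```bash
python3 -m creep '[[1,0,0,-0.06,0,0,0],[1,0,-0.18,0,0,0,0],[1,0,-0.18,0,0,0,0],[1,0,0,0,0,0,0],[1,0,0,0.04,0,0,0],[1,0,0,0.01,0,0,0],[1,0,0,0,0,0,0]]'; python3 -c "from h import *; show()"
```

```text
time: 6.25
ee_pos: [0.6652, 0.0051, 0.0741]
tcp_rot: [-0.001, 0.999, 0.033, 0.001]
ft_force: [-5.2, 6.8, 20.7]
gripper_width: 0.0002
grasp_force: 10.4
t 6.25 rack tcp [ 0.031  -0.035   0.0741] tool x yaw 0.0652 tilt [0.002 0.002] F [-5.24  6.82 20.67] w 0.0002
```

```bash
python3 -m creep '[[1,0,0,-0.05,0,0,0],[1,0,-0.175,0,0,0,0],[1,0,-0.175,0,0,0,0],[1,0,0,0,0,0,0],[1,0,0,0.04,0,0,0],[1,0,0,0.01,0,0,0],[1,0,0,0,0,0,0]]'; python3 -c "from h import *; show()"
```

```text
time: 6.95
ee_pos: [0.6606, 0.0734, 0.0741]
tcp_rot: [-0.001, 0.999, 0.032, 0.001]
ft_force: [-7.2, 5.6, 22.2]
gripper_width: -0.0002
grasp_force: 11.3
t 6.95 rack tcp [0.0308 0.0335 0.0741] tool x yaw 0.0638 tilt [0.0018 0.0011] F [-7.22  5.61 22.23] w -0.0002
```

```bash
python3 -m creep '[[1,0,0,-0.15,0,0,0],[1,0,0,-0.15,0,0,0],[1,0,0,-0.15,0,0,0],[0.06,-0.18,0.025,0,0,0,0],[0.06,-0.18,0.025,0,0,0,0],[0.06,-0.18,0.025,0,0,0,0],[0.06,-0.18,0.025,0,0,0,0],[0.06,-0.18,0.025,0,0,0,0],[0.06,-0.18,0.025,0,0,0,0],[0.06,0,0,0,0,0,0]]'; python3 -m creep '[[0.06,0,0,0,0,0,0],[0.06,0,0,0,0,0,0],[0.06,0,0,0,0,0,0]]'; python3 -c "
from h import *
show()
s=r.read_state(); w,x,y,z=s['tcp_rot']; E=np.eye(4); E[:3,:3]=R.from_quat([x,y,z,w]).as_matrix(); E[:3,3]=s['ee_pos']
c=vision.camera('wrist'); T=E@np.array(c['tool_from_camera']); cv2.imwrite('pics/w2.png',c['pixels'])
for d in vision.silhouettes('canister',c): print('can',round(d['p'],2),np.round(d['pixel']),rk(at(c,d['pixel'],.03,T)).round(4),c['pixels'][d['region']].mean(0).round())
for d in vision.silhouettes('rail_a',c): print(round(d['p'],2),np.round(d['pixel']),rk(at(c,d['pixel'],.054,T)).round(4))
"
```

```text
time: 7.95
ee_pos: [0.4412, 0.0264, 0.1617]
tcp_rot: [0.001, 1.0, 0.03, -0.003]
ft_force: [0.4, -0.6, 0.6]
gripper_width: 0.04
grasp_force: 0.0
time: 8.25
ee_pos: [0.4474, 0.0297, 0.1621]
tcp_rot: [0.0, 0.999, 0.032, 0.0]
ft_force: [0.3, -0.7, 0.1]
gripper_width: 0.04
grasp_force: 0.0
t 8.25 rack tcp [-0.1847  0.0035  0.1621] tool x yaw 0.0646 tilt [ 0.0005 -0.0001] F [ 0.27 -0.72  0.11] w 0.04
can 0.87 [315. 155.] [-0.1315  0.0048  0.03  ] [180. 128.  76.]
can 0.81 [361. 284.] [-0.2264 -0.0301  0.03  ] [ 24.  29. 169.]
```

View pics/w2.png

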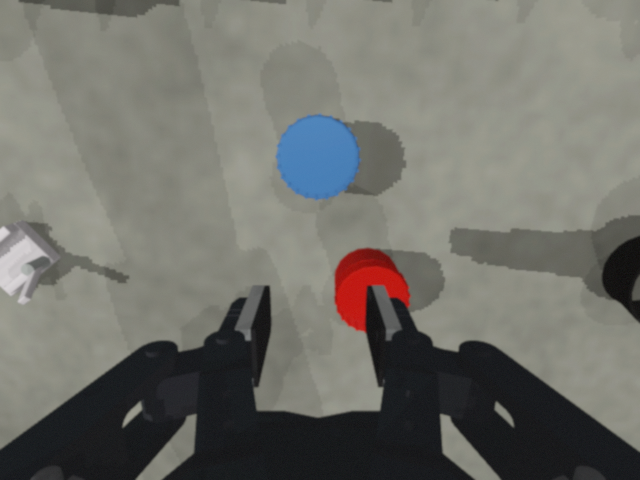

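The blue cap is centred at (318,157) and the fingers are clear behind it. The red decoy at (372,288) lies behind the right finger. Lowering now.

```bash
python3 -m creep '[[0.06,0.03,0,0,0,0,0],[0.06,0,0,0.15,0,0,0],[0.06,0,0,0.15,0,0,0],[0.06,0,0,0.15,0,0,0],[0.06,0,0,0.1,0,0,0],[0.06,0,0,0.05,0,0,0],[0.06,0,0,0.04,0,0,0],[0.06,0,0,0,0,0,0],[0.06,0,0,0,0,0,0]]'; python3 -c "from h import *; show()"
```

```text
time: 9.3
ee_pos: [0.4528, 0.0304, 0.0348]
tcp_rot: [-0.0, 0.999, 0.033, 0.0]
ft_force: [1.0, -0.5, 0.0]
gripper_width: 0.0401
grasp_force: 0.0
t 9.3 rack tcp [-0.1793  0.0038  0.0348] tool x yaw 0.0653 tilt [0.0009 0.0001] F [ 1.03 -0.5   0.02] w 0.0401
```

```bash
python3 -m creep '[[0.06,0.03,0,0,0,0,0],[0.06,0.03,0,0,0,0,0],[0.06,0.025,0,0,0,0,0],[0.06,0.025,-0.0135,0,0,0,0],[0.06,0.025,-0.0135,0,0,0,0],[0.06,0.025,-0.0135,0,0,0,0],[0.06,0.025,-0.0135,0,0,0,0],[0.06,0.025,-0.0135,0,0,0,0],[0.06,0.025,-0.0135,0,0,0,0],[0.06,0,0,0,0,0,0]]'; python3 -c "
from h import *
show()
s=r.read_state(); w,x,y,z=s['tcp_rot']; E=np.eye(4); E[:3,:3]=R.from_quat([x,y,z,w]).as_matrix(); E[:3,3]=s['ee_pos']
for n in('wrist','top'):
  c=vision.camera(n); T=E@np.array(c['tool_from_camera']) if n=='wrist' else None
  for d in vision.silhouettes('canister',c): print('can',n,round(d['p'],2),np.round(d['pixel']),rk(at(c,d['pixel'],.04,T)).round(4),c['pixels'][d['region']].mean(0).round())
"
```

```text
time: 10.3
ee_pos: [0.4993, 0.0504, 0.0343]
tcp_rot: [-0.0, 0.999, 0.033, 0.001]
ft_force: [-0.4, -0.3, -0.0]
gripper_width: 0.0404
grasp_force: 0.1
t 10.3 rack tcp [-0.1317  0.0208  0.0343] tool x yaw 0.0661 tilt [0.0013 0.0006] F [-0.43 -0.29 -0.02] w 0.0404
can wrist 0.75 [459. 454.] [-0.1861 -0.0375  0.04  ] [ 19.  23. 110.]
can wrist 0.61 [314. 253.] [-0.0999  0.0212  0.04  ] [179. 126.  74.]
can top 0.57 [418. 171.] [ 0.0147 -0.2124  0.04  ] [154. 157. 155.]
```

```bash
python3 -m creep '[[0.06,0.025,-0.0135,0,0,0,0],[0.06,0.025,-0.0135,0,0,0,0],[0.06,0.025,-0.0135,0,0,0,0],[0.06,0.025,-0.0135,0,0,0,0],[0.06,0.025,-0.0135,0,0,0,0],[0.06,0.025,-0.0095,0,0,0,0],[0.06,0,0,0,0,0,0],[0.06,-0.06,0,0,0,0,0],[0.39,0,0,0,0,0,0],[0.39,0,0,0,0,0,0]]'; python3 -m creep '[[0.39,0,0,0,0,0,0],[0.39,0,0,0,0,0,0]]'; python3 -c "
from h import *
show()
s=r.read_state(); w,x,y,z=s['tcp_rot']; E=np.eye(4); E[:3,:3]=R.from_quat([x,y,z,w]).as_matrix(); E[:3,3]=s['ee_pos']
c=vision.camera('wrist'); T=E@np.array(c['tool_from_camera']); cv2.imwrite('pics/w3.png',c['pixels'])
for k in('canister','rail_a'):
  for d in vision.silhouettes(k,c): print(k,round(d['p'],2),np.round(d['pixel']),rk(at(c,d['pixel'],.04 if k=='canister' else .052,T)).round(4),c['pixels'][d['region']].mean(0).round())
"
```

```text
time: 11.5
ee_pos: [0.5153, 0.0661, 0.0344]
tcp_rot: [-0.0, 0.999, 0.033, 0.0]
ft_force: [0.3, 0.0, -0.1]
gripper_width: 0.0258
grasp_force: 0.0
time: 11.7
ee_pos: [0.5156, 0.0662, 0.0343]
tcp_rot: [-0.0, 0.999, 0.033, 0.0]
ft_force: [0.4, -0.2, -0.4]
gripper_width: 0.0259
grasp_force: 0.0
t 11.7 rack tcp [-0.1144  0.0355  0.0343] tool x yaw 0.0653 tilt [0.0004 0.0001] F [ 0.44 -0.19 -0.4 ] w 0.0259
canister 0.8 [461. 461.] [-0.1726 -0.0241  0.04  ] [ 23.  26. 114.]
canister 0.67 [314. 218.] [-0.0705  0.0359  0.04  ] [188. 133.  79.]
```

View pics/w3.png

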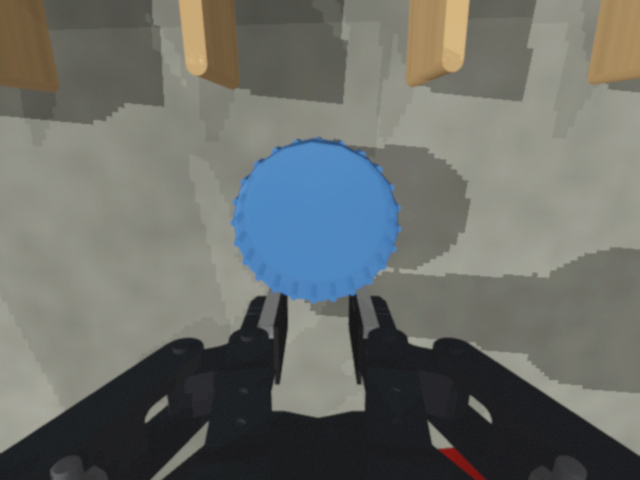

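The canister is at columns 233–399, centre 316. The gap between noses (197,65) and (452,62) is centred at about 324, so I'll shift about 2 mm towards −y and push straight in.

```bash
python3 -m creep '[[0.39,0,0.01,0,0,0,0],[0.39,0.03,0,0,0,0,0],[0.39,0.03,0,0,0,0,0],[0.39,0.03,0,0,0,0,0],[0.39,0.03,0,0,0,0,0],[0.39,0.03,0,0,0,0,0],[0.39,0.03,0,0,0,0,0],[0.39,0.03,0,0,0,0,0],[0.39,0.03,0,0,0,0,0],[0.39,0,0,0,0,0,0]]';  python3 -c "
from h import *
show()
s=r.read_state(); w,x,y,z=s['tcp_rot']; E=np.eye(4); E[:3,:3]=R.from_quat([x,y,z,w]).as_matrix(); E[:3,3]=s['ee_pos']
c=vision.camera('wrist'); T=E@np.array(c['tool_from_camera']); cv2.imwrite('pics/w4.png',c['pixels'])
for k in('canister','rail_a'):
  for d in vision.silhouettes(k,c): print(k,round(d['p'],2),np.round(d['pixel']),rk(at(c,d['pixel'],.044 if k=='canister' else .055,T)).round(4))
"
```

```text
time: 12.85
ee_pos: [0.5643, 0.0674, 0.0343]
tcp_rot: [-0.0, 0.999, 0.033, 0.001]
ft_force: [1.0, 0.6, -0.3]
gripper_width: 0.0263
grasp_force: 0.0
t 12.85 rack tcp [-0.0657  0.0337  0.0343] tool x yaw 0.0653 tilt [0.0011 0.0002] F [ 0.95  0.55 -0.35] w 0.0263
canister 0.63 [315. 238.] [-0.0272  0.0337  0.044 ]
rail_a 0.9 [64. 45.] [0.027  0.0969 0.055 ]
rail_a 0.83 [570.  38.] [ 0.0287 -0.0303  0.055 ]
rail_a 0.67 [313.  40.] [0.0281 0.0343 0.055 ]
```

View pics/w4.png

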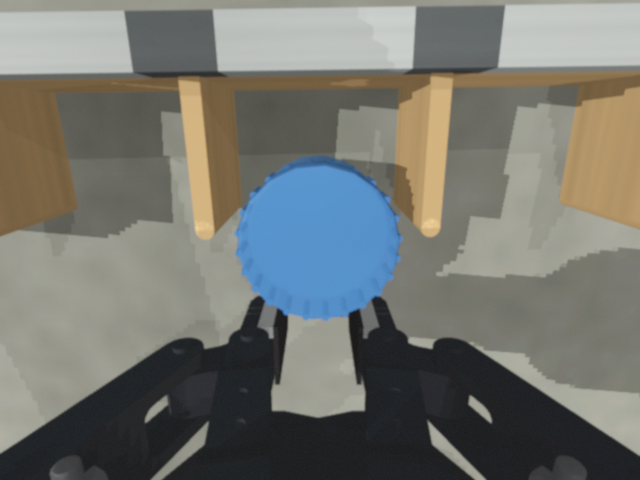

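Entering the gap centred (canister 319, gap 317). Continuing in.

```bash
python3 -m creep '[[0.39,0.025,0,0,0,0,0],[0.39,0.025,0,0,0,0,0],[0.39,0.025,0,0,0,0,0],[0.39,0.02,0,0,0,0,0],[0.39,0,0,0,0,0,0]]' | grep -E 'pos|ft'; python3 -m creep '[[0.39,0.01,0,0,0,0,0],[0.39,0.005,0,0,0,0,0],[0.39,0,0,0,0,0,0]]' | grep -E 'pos|ft';  python3 -c "
from h import *
show()
s=r.read_state(); w,x,y,z=s['tcp_rot']; E=np.eye(4); E[:3,:3]=R.from_quat([x,y,z,w]).as_matrix(); E[:3,3]=s['ee_pos']
c=vision.camera('wrist'); T=E@np.array(c['tool_from_camera']); cv2.imwrite('pics/w5.png',c['pixels'])
for k in('canister','rail_a'):
  for d in vision.silhouettes(k,c): print(k,round(d['p'],2),np.round(d['pixel']),rk(at(c,d['pixel'],.044 if k=='canister' else .055,T)).round(4))
"
```

```text
ee_pos: [0.5829, 0.0686, 0.0343]
ft_force: [0.7, 0.4, 0.9]
ee_pos: [0.5851, 0.0687, 0.0343]
ft_force: [-0.6, 1.0, -0.4]
t 13.8 rack tcp [-0.0448  0.0336  0.0343] tool x yaw 0.0654 tilt [-0. -0.] F [-0.65  1.02 -0.4 ] w 0.0261
canister 0.82 [317. 238.] [-0.0065  0.0331  0.044 ]
rail_a 0.75 [314. 123.] [0.0292 0.0339 0.055 ]
rail_a 0.62 [ 66. 129.] [0.0274 0.1004 0.055 ]
```

```bash
for i in 1; do python3 -m creep '[[0.39,0.007,0,0,0,0,0],[0.39,0,0,0,0,0,0]]' | grep -E 'pos|ft'; python3 -m creep '[[0.39,0.007,0,0,0,0,0],[0.39,0,0,0,0,0,0]]' | grep -E 'pos|ft'; done
```

```text
ee_pos: [0.5866, 0.0688, 0.0343]
ft_force: [-0.8, 0.5, 0.7]
ee_pos: [0.588, 0.0689, 0.0343]
ft_force: [-0.8, -0.4, -0.1]
```

```bash
python3 -m creep '[[0.39,0.007,0,0,0,0,0],[0.39,0,0,0,0,0,0]]' | grep -E 'pos|ft'; python3 -m creep '[[0.39,0.005,0,0,0,0,0],[0.39,0,0,0,0,0,0]]' | grep -E 'pos|ft'; python3 -c "
from h import *
show()
s=r.read_state(); w,x,y,z=s['tcp_rot']; E=np.eye(4); E[:3,:3]=R.from_quat([x,y,z,w]).as_matrix(); E[:3,3]=s['ee_pos']
c=vision.camera('wrist'); T=E@np.array(c['tool_from_camera']); cv2.imwrite('pics/w6.png',c['pixels'])
for k in('canister','rail_a'):
  for d in vision.silhouettes(k,c): print(k,round(d['p'],2),np.round(d['pixel']),rk(at(c,d['pixel'],.044 if k=='canister' else .055,T)).round(4))
"
```

```text
ee_pos: [0.5895, 0.069, 0.0343]
ft_force: [0.0, -0.7, -0.8]
ee_pos: [0.5899, 0.069, 0.0342]
ft_force: [-2.1, -1.3, 1.4]
t 14.75 rack tcp [-0.04    0.0336  0.0342] tool x yaw 0.0654 tilt [-0.0008 -0.0001] F [-2.06 -1.26  1.43] w 0.026
canister 0.55 [316. 242.] [-0.0029  0.0334  0.044 ]
rail_a 0.84 [564. 139.] [ 0.03   -0.0335  0.055 ]
rail_a 0.58 [313. 140.] [0.0297 0.0342 0.055 ]
rail_a 0.56 [ 70. 148.] [0.0274 0.1002 0.055 ]
```

View pics/w6.png

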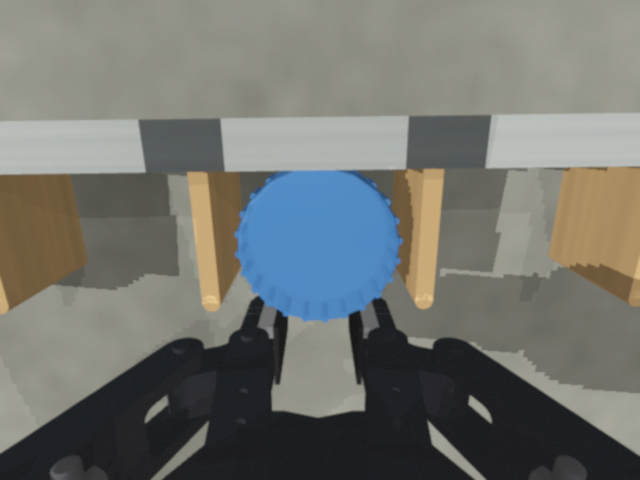

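The cap's front edge meets the rail at row 170 and the force is rising, so the canister is home at the predicted TCP of −40 mm. One light press, then straight back off and check.

```bash
python3 -m creep '[[0.39,0.005,0,0,0,0,0],[0.39,0,0,0,0,0,0],[0.39,0,0,0,0,0,0]]' | grep -E 'pos|ft'; python3 -m creep '[[0.39,-0.03,0,0,0,0,0],[0.39,-0.06,0,0,0,0,0],[0.39,-0.06,0,0,0,0,0],[0.39,0,0,-0.15,0,0,0],[0.39,0,0,-0.15,0,0,0],[0.39,0,0,0,0,0,0],[0.39,0,0,0,0,0,0]]'; python3 -c "
from h import *
show()
s=r.read_state(); w,x,y,z=s['tcp_rot']; E=np.eye(4); E[:3,:3]=R.from_quat([x,y,z,w]).as_matrix(); E[:3,3]=s['ee_pos']
c=vision.camera('wrist'); T=E@np.array(c['tool_from_camera']); cv2.imwrite('pics/w7.png',c['pixels'])
for k in('canister','rail_a'):
  for d in vision.silhouettes(k,c): print(k,round(d['p'],2),np.round(d['pixel']),rk(at(c,d['pixel'],.044 if k=='canister' else .055,T)).round(4))
"
```

```text
ee_pos: [0.5901, 0.069, 0.0341]
ft_force: [-5.6, -0.1, 3.8]
time: 15.9
ee_pos: [0.5621, 0.0673, 0.095]
tcp_rot: [-0.0, 0.999, 0.033, 0.001]
ft_force: [-0.1, -0.0, -0.7]
gripper_width: 0.026
grasp_force: 0.0
t 15.9 rack tcp [-0.0679  0.0337  0.095 ] tool x yaw 0.0654 tilt [0.0027 0.0005] F [-0.08 -0.03 -0.7 ] w 0.026
canister 0.59 [315. 145.] [-0.0035  0.0343  0.044 ]
canister 0.47 [ 20. 425.] [-0.1628  0.2064  0.044 ]
canister 0.46 [438. 444.] [-0.1767 -0.0392  0.044 ]
rail_a 0.8 [624.  61.] [ 0.0307 -0.0913  0.055 ]
rail_a 0.74 [488.  63.] [ 0.0297 -0.0363  0.055 ]
rail_a 0.7 [316.  66.] [0.0283 0.0337 0.055 ]
rail_a 0.56 [140.  70.] [0.0267 0.1057 0.055 ]
```

View pics/w7.png

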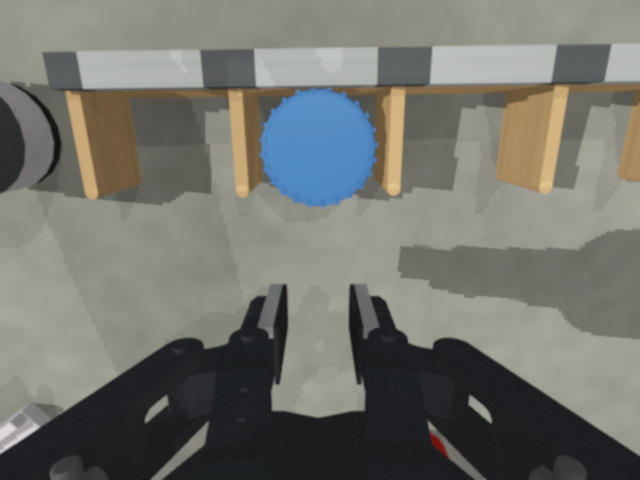

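The canister stands upright at (318,147), centred and touching the rail face, in the second gap from the lens end, which is the third from the cup end. Handing in.

```bash
python3 -c "
from rig import job
print(job.hand_in())"
```

```text
the job is handed in; nothing more can be done
None
```

I touched the rail over gaps one, two and three from the cup's end (not the fourth), pushed the blue canister upright along the shelf into the third gap until it met the back board, and handed the job in; no verdict was returned.

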